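# Ready the bowl cradle and hold its sprung jaw open

### The arm

A 6-joint arm with a two-finger parallel gripper is mounted at the origin on the work surface. World frame = base frame: x ahead of the robot, y to its left, z up, the work surface at z = 0. Lengths are in m, angles in rad, forces in N, time in s.
With the tool pointing down it reaches from about 0.25 to 0.725 m from the base axis. Payload 4 kg.
Tool frame: the origin (TCP) lies between the finger pads; the fingertips stand 25 mm ahead of it and the grasp point (between the pads) lies 6 mm ahead of it; z points along the fingers, y is the line along which they close (so a half turn about z gives the same grasp; the last joint's range is limited). The gripper opens to 85 mm and grips with 20 to 120 N. Pads are 22 mm wide; open, the fingers measure 114 mm over their backs; the gripper's body (76 mm by 85 mm) begins 54 mm behind the grasp point. The pads swing forward as they close: fully open they stand 13 mm farther back than shut.
Start: joints at [-1.282, 0.241, 0.005, 1.335, 0, 1.571], TCP at [0.142, -0.479, 0.256] pointing down, gripper open.
Joint ranges: [-2.72, 2.72], [-1.05, 1.87], [-1.09, 1.28], [-1.99, 2.15], [-1.42, 1.44], [-3.14, 3.14]. Speed limits (rad/s): [2.79, 2.79, 3.14, 3.14, 3.14, 3.14].

### API

Orientations are given as a unit quaternion [x, y, z, w].
In Python, from workcell import bot gives the robot as it stands. The module is installed in compiled form; this text tells all that it offers.
- The arm moves only by the shell command python3 -m pendant 'ROWS'. ROWS is JSON, one flat list of numbers, 7 for each row, row after row: the shift along the tool's x, y, z normalised to -1 to 1, where 1 is 0.5 m, then the turn, a rotation vector about the tool's x, y, z normalised to -1 to 1, where 1 is 180 degrees, then the opening, from 0 (shut) to 1 (fully open). In form: [tx, ty, tz, ax, ay, az, fingers, tx, ty, tz, ax, ay, az, fingers, ...]. A call has exactly 10 rows; each row is the pose to reach, as a shift and turn from the pose commanded when the call began, along the tool's axes at that moment, turning the shorter way round; what a row does not reach only later rows make up. A row lasts 1/12 s, in which the tool goes at most 41.7 mm and 7.16 degrees, less where a joint would pass 70% of its speed; a pose out of reach is approached as far as the arm can. A call with a number of a shift or a turn outside -1 to 1 is refused whole. A call with a gripper value outside its range is refused whole. The fingers move at their own pace and stop on an object; the grip force is fixed at half the most. Time passes only in rows, so rows that repeat a pose let the fingers close, or fill a call up. It gives the time, the measured TCP pose, the force, the opening and the grip force at its end, in the units of the state.
- bot.get_obs(): the state, without advancing time (a new reading comes with each control period).
- bot.camera(name): name is "side" or "top" or "wrist"; returns a dict with "pixels" (400x640x3 uint8, red, green, blue), "mtx" (3x3 intrinsics, pixels), "cam_to_world" (4x4, takes a point from camera to world coordinates); the wrist camera has in their place "hand_eye" (4x4, takes a point from camera to tool coordinates, whose origin is the TCP and whose axes are the flange's). Camera axes: x right, y up, looking along -z (the intrinsics and any distortion apply to the point x, -y, -z); pixel columns grow to the right and rows downward; lengths in m; the calibration is good to about 2 mm. The wrist camera is an equidistant fisheye: a pixel r from the principal point sees the ray r / f radians off the axis. A picture is of the moment at which its call begins: read the wrist's pose just before it. There is no depth.
- bot.job_done(): hands the job in; it is judged then, once.
The state is a dict: "clock": time; "joint_pos": joint angles; "joint_vel": joint speeds; "tau": joint torques, N m; "eef_pos": TCP position; "tool_rot": TCP orientation; "ft_force": force on the tool from outside, world axes, zero at the start; "ft_torque": the same for the moment, N m; "grip_width": finger opening in m; "grasp_force": force on a finger pad.
Only numpy, scipy, OpenCV 4.12 (cv2) and the standard library are available. Lean on these libraries where they do the work, as an engineer would, in place of code of your own. Each camera call takes 0.05 s, during which the arm holds its last target. There are 200 camera calls.

### The job

Get the bowl cradle ready for the painter: of the two cork sleeves, slip the one that fits down over the cradle's steel pin until it sits on the bed, and put the one whose bore is too small into the wooden tray, letting go of both. Then pull the cradle's sprung jaw back by its wooden handle bar until the bar is in line with the two dark marker clips, and finish while still holding it there against the spring, without letting go. Leave the bottle, the bowl and the brush alone.

Things in the scene. Friction and masses are not known exactly. Their poses are not given: they have to be found in the camera images.
- cradle: Fixed bowl cradle: flat white bed 116 mm wide (its y), 18 mm thick, from x = -210 to +80 mm. Origin on the axis of its upright steel pin, at the bed's underside (table height), z up. Pin: 18 mm diameter, 40 mm above the bed (z = 18 to 58 mm), top 10 mm tapering to 8 mm. Rubber posts 26 mm tall at x = +60, y = +-36 mm. The sprung jaw runs on the -x side of the pin and is pulled towards -x.
- jaw (a joint): Travel of the cradle's sprung sliding jaw in m: 0 fully home (the spring keeps it there), growing as it is pulled towards the cradle's -x; end stop at 0.085. The spring pulls home with 5 N at 0 plus 120 N/m (12 N at 60 mm); let go, it returns. Its rubber face, top 45 mm above the table, stands 42 mm from the pin axis when home.
- jaw_grip (a point): Centre of the jaw's wooden handle bar, which stands across the slide: 14 mm thick along the cradle's x, 60 mm long along its y, 26 mm tall (64 to 90 mm above the table), on a post 12 by 24 mm. At home this point lies at cradle x = -92 mm, y = 0, z = 77 mm; it moves with the jaw. Axes as the cradle's.
- marker: Pair of dark steel marker clips standing on the two edges of the bed, in line across it: each 6 mm along x, 14 mm along y, 32 mm tall (tops 50 mm above the table), at y = +-49 mm. Origin midway between them on the bed's top (18 mm above the table); axes as the cradle's. At the mark, the handle bar's centre has the same cradle x as this origin: 35 to 60 mm of travel from home.
- sleeve_wide: The cork sleeve that fits: plain upright tube, 36 mm outside diameter, 50 mm tall, 22 mm bore right through. Stands on the table. Origin at the centre of its underside, z along its axis. About 30 g.
- sleeve_narrow: The cork sleeve that does not fit: the same outside (36 mm diameter, 50 mm tall) but a bore of only 12 mm, too small for the 18 mm pin. Stands on the table. Origin at the centre of its underside, z along its axis. The two sleeves stand in either of two places.
- sleeve_wide_mid (a point): Middle of sleeve_wide, on its axis, 25 mm above its underside.
- sleeve_narrow_mid (a point): Middle of sleeve_narrow, on its axis, 25 mm above its underside.
- tray: Fixed open wooden tray, 170 mm (its x) by 130 mm (its y) outside, 35 mm tall, walls and floor 6 mm. Origin at the centre of its underside, z up. A sleeve in it may stand or lie.
- glaze_bottle: Blue glaze bottle, 48 mm diameter, 130 mm tall, standing; origin at its underside. Bystander, not to be disturbed.
- bowl: White ceramic bowl, 100 mm across, 55 mm tall; origin at its underside. Bystander, not to be disturbed.
- brush: Slim paint brush with a blue handle lying on the table, 190 mm long, 10 mm thick; origin near its middle, its x along its length. Bystander, not to be disturbed.
There are look-alikes about, which are no part of the job. What is shaped like the sleeve_narrow but green or orange is not meant.

How it is judged:
By the outcome, as a careful person would: the job done as asked, in the order asked, and still so for the second after the job is handed in, while the arm keeps its last pose, push and grip.
It also fails if it takes over 72 s, if anything falls off the work surface, if the arm or the gripper's body presses on something with over 40 N, if the wrist force passes 120 N, or if a joint passes its speed limit or range.

## Working session

There is one attempt and no reset: what is moved stays moved. The work goes in short steps, Python scripts to look and compute and a shell command to move; the robot and the scene stay as the last step left them, time stands still between calls to the robot, and variables do not carry over. Pictures are saved under pics/ and viewed, at most 10 in all, crops included, and the job is handed in when it is done.

```bash
mkdir -p pics
python3 - <<'E'
from workcell import bot
import cv2,numpy as np
o=bot.get_obs();print({k:np.round(v,3) for k,v in o.items()})
for n in("top","side"):
    c=bot.camera(n);cv2.imwrite(f"pics/{n}0.png",c["pixels"][:,:,::-1]);print(n,c["mtx"].tolist(),np.round(c["cam_to_world"],4).tolist(),[k for k in c])
E
```

```text
{'clock': np.float64(0.0), 'joint_pos': array([-1.282,  0.241,  0.004,  1.335, -0.   ,  1.571]), 'joint_vel': array([ 0.   , -0.   ,  0.001,  0.001,  0.001, -0.   ]), 'tau': array([ 1.0000e-03, -3.7232e+01,  2.5241e+01,  1.7000e-02,  0.0000e+00,
       -0.0000e+00]), 'eef_pos': array([ 0.142, -0.479,  0.255]), 'tool_rot': array([ 0.99 ,  0.144, -0.   , -0.001]), 'ft_force': array([-0.585,  0.19 ,  0.359]), 'ft_torque': array([0.001, 0.   , 0.008]), 'grasp_force': np.float64(0.0), 'grip_width': np.float64(0.086)}
top [[368.0788403402037, 0.0, 325.3669756418094], [0.0, 368.0788403402037, 199.20583895752253], [0.0, 0.0, 1.0]] [[-0.0131, 0.9962, -0.0865, 0.4576], [-0.9999, -0.0124, 0.0083, 0.0238], [0.0072, 0.0866, 0.9962, 0.9202], [0.0, 0.0, 0.0, 1.0]] ['pixels', 'mtx', 'cam_to_world']
side [[384.36795010843093, 0.0, 319.14048239490353], [0.0, 384.36795010843093, 196.4420972658466], [0.0, 0.0, 1.0]] [[0.9498, 0.2233, -0.2191, 0.3697], [-0.3127, 0.6581, -0.6849, -0.5551], [-0.0088, 0.7191, 0.6949, 0.6644], [0.0, 0.0, 0.0, 1.0]] ['pixels', 'mtx', 'cam_to_world']
```

View pics/top0.png

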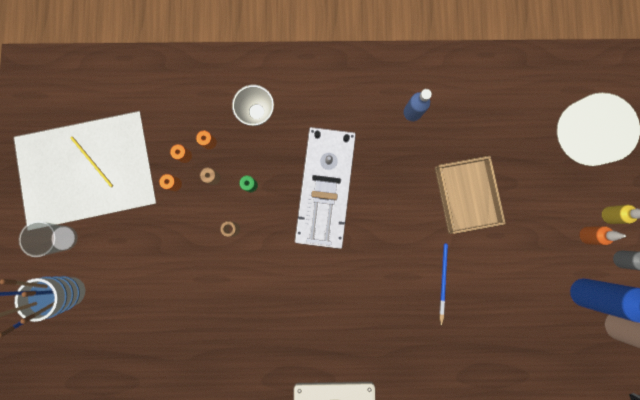

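View pics/side0.png

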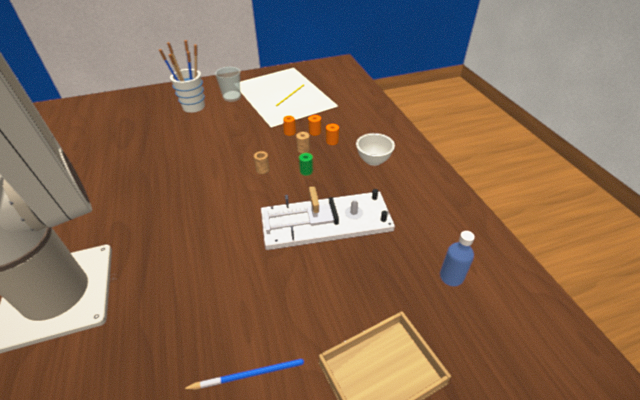

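The top view shows a thin-ringed (wide-bore) sleeve at (228,229) and a thick-ringed (narrow) one at (207,175). The pin is at (329,160), the bar at (324,195), the marker clips near (301,219) and (342,221), and the tray at (470,195). In the side view the sleeves are at (261,162) and (303,142), the pin at (354,207) and the bar at (314,200).

```bash
cat > h.py <<'E'
import numpy as np,cv2
from workcell import bot
def ray(c,u,v):
    K=c["mtx"];T=c["cam_to_world"];d=T[:3,:3]@np.array([(u-K[0,2])/K[0,0],-(v-K[1,2])/K[1,1],-1]);return T[:3,3],d/np.linalg.norm(d)
def plane(c,u,v,z):
    o,d=ray(c,u,v);return o+d*(z-o[2])/d[2]
def tri(r1,r2):
    (a,d),(b,e)=r1,r2;s=np.linalg.lstsq(np.c_[d,-e],b-a,rcond=None)[0];p,q=a+s[0]*d,b+s[1]*e;return (p+q)/2,np.linalg.norm(p-q)
def proj(c,p):
    T=c["cam_to_world"];q=T[:3,:3].T@(np.array(p)-T[:3,3]);K=c["mtx"];return np.array([K[0,2]+K[0,0]*q[0]/-q[2],K[1,2]-K[1,1]*q[1]/-q[2]])
E
python3 - <<'E'
from h import *
t=bot.camera("top");s=bot.camera("side")
def blobs(c,lo,hi,roi):
    x0,y0,x1,y1=roi;m=cv2.inRange(cv2.cvtColor(c["pixels"],cv2.COLOR_RGB2HSV)[y0:y1,x0:x1],lo,hi)
    n,l,st,ce=cv2.connectedComponentsWithStats(m)
    return [(np.round(ce[i]+[x0,y0],1).tolist(),(st[i]+[x0,y0,0,0,0]).tolist()) for i in range(1,n) if st[i,4]>12]
cork=((8,60,115),(22,190,255))
for n,c,roi in(("T",t,(195,160,245,245)),("S",s,(245,125,315,180)),("Tbar",t,(300,185,345,205)),("Sbar",s,(305,182,325,215)),("Ttray",t,(430,150,510,240))):print(n,blobs(c,*cork,roi))
a=cv2.resize(t["pixels"][120:255,190:360],None,fx=4,fy=4,interpolation=cv2.INTER_CUBIC)[:, :, ::-1]
b=cv2.resize(s["pixels"][125:255,240:405],None,fx=4,fy=4,interpolation=cv2.INTER_CUBIC)[:,:,::-1]
cv2.imwrite("pics/a.png",a);cv2.imwrite("pics/b.png",b)
for u,v in((228,229),(207,175)):print(plane(t,u,v,.05),proj(s,plane(t,u,v,.05)))
E
```

```text
T [([207.1, 174.7], [200, 167, 15, 16, 175]), ([227.2, 228.4], [220, 221, 16, 16, 146])]
S [([274.7, 153.1], [245, 125, 70, 55, 3111])]
Tbar [([323.8, 194.9], [312, 191, 25, 9, 143])]
Sbar [([313.8, 194.8], [305, 182, 20, 31, 319])]
Ttray [([469.8, 194.6], [435, 156, 71, 78, 4034])]
[0.46567515 0.24647758 0.05      ] [259.71715021 155.12273099]
[0.59452064 0.29763723 0.05      ] [301.82900788 134.951113  ]
```

View pics/a.png

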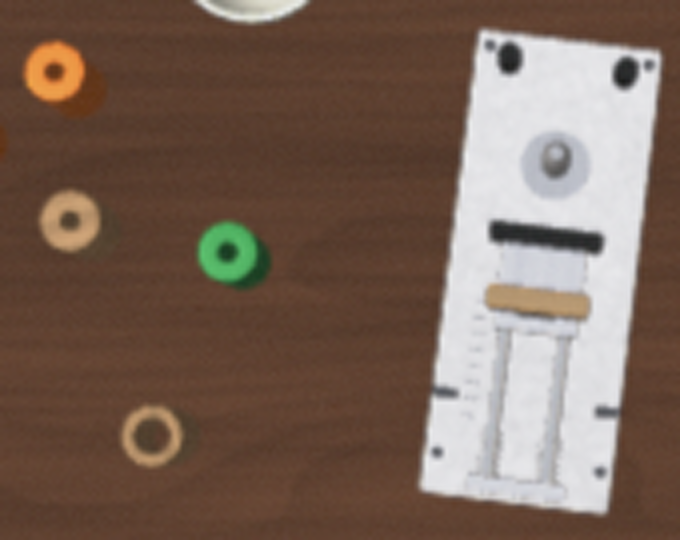

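View pics/b.png

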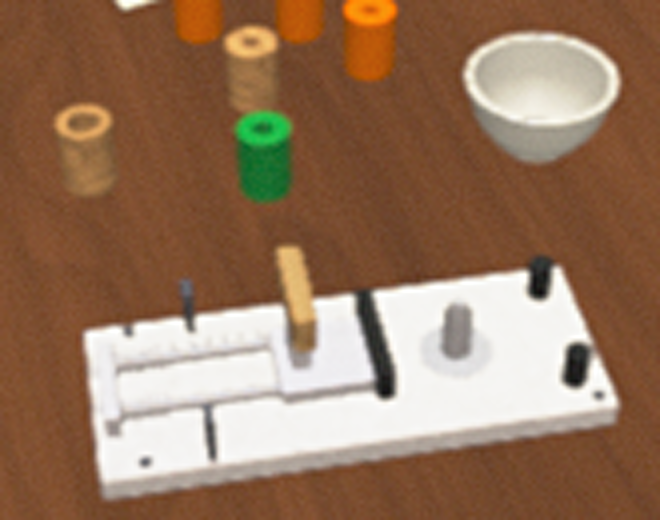

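Crop a: narrow-bore sleeve at (70,221), wide at (152,436), bar at (538,300), clips at (445,391) and (606,411), bed corners (480,30), (661,50), (607,513) and (420,490). Crop b: sleeve rims at (251,43) and (84,122), clip tops at (186,284) and (208,407), pin top at (458,308).

```bash
cat >> h.py <<'E'
def A(x,y): return x/4+190-.375,y/4+120-.375
def B(x,y): return x/4+240-.375,y/4+125-.375
E
python3 - <<'E'
from h import *
np.set_printoptions(precision=4,suppress=True)
t=bot.camera("top");s=bot.camera("side")
for n,a,b in(("narrow",(70,221),(251,43)),("wide",(152,436),(84,122)),("pin",(556,149),(458,306)),("clipL",(445,391),(186,284)),("clipR",(606,411),(208,407)),("postL",(509,56),(541,263)),("postR",(626,72),(576,350)),("barL",(492,297),(289,250)),("barR",(584,307),(303,347))):
    print(n,*tri(ray(t,*A(*a)),ray(s,*B(*b))))
c=np.array([plane(t,*A(*p),.018) for p in((480,30),(661,50),(607,513),(420,490))])
d=(c[0]+c[1]-c[2]-c[3])/2;print("bed",c[:,:2].tolist(),"len",np.linalg.norm(d),"yaw",np.arctan2(d[1],d[0]))
u=d[:2]/np.linalg.norm(d[:2]);m=c.mean(0)[:2]
pin=m+u*(.065);print("pin from bed",pin,"bar",pin-u*.092)
b=plane(t,323.8,194.9,.09);print("bar top",b)
L=plane(t,*A(445,391),.045)[:2];R=plane(t,*A(606,411),.045)[:2];mk=(L+R)/2;print("marker cradle x",(mk-pin)@u,L,R)
print("tray",[plane(t,x,y,.035) for x,y in((435,166),(490,156),(506,222),(452,234),(470,195))])
E
```

```text
narrow [0.5956 0.2979 0.0481] 0.0009535262024160534
wide [0.4674 0.2476 0.0487] 0.0015613432465585362
pin [0.6334 0.0077 0.0529] 0.0017458456018801698
clipL [0.4911 0.0747 0.0528] 0.0008607094661166077
clipR [ 0.4783 -0.0199  0.0524] 0.0010472373026432873
postL [0.6953 0.0347 0.043 ] 0.002647320691598908
postR [ 0.6847 -0.0363  0.0427] 0.0026857715296720592
barL [0.5437 0.0454 0.0891] 0.00289632212448501
barR [ 0.5371 -0.0071  0.0664] 0.0019608885541201834
bed [[0.7174549473569978, 0.05330533836526295], [0.7034380497803557, -0.059728196900181246], [0.41659258294325174, -0.021106005412565895], [0.4320077459538342, 0.09248957139187054]] len 0.28877878117048883 yaw -0.13512715861883468
pin from bed [0.6318 0.0075] bar [0.5406 0.0199]
bar top [0.5395 0.0203 0.09  ]
marker cradle x -0.1486867192184176 [0.491  0.0753] [ 0.4779 -0.0202]
tray [array([ 0.6124, -0.252 ,  0.035 ]), array([ 0.6356, -0.3878,  0.035 ]), array([ 0.4739, -0.4181,  0.035 ]), array([ 0.4468, -0.2864,  0.035 ]), array([ 0.5403, -0.3342,  0.035 ])]
```

```bash
python3 -m pendant '[0.519,-0.604,0,0,0,0.135,1, 0.519,-0.604,0,0,0,0.135,1, 0.519,-0.604,0,0,0,0.135,1, 0.519,-0.604,0,0,0,0.135,1, 0.519,-0.604,0,0,0,0.135,1, 0.519,-0.604,0,0,0,0.135,1, 0.519,-0.604,0,0,0,0.135,1, 0.519,-0.604,0,0,0,0.135,1, 0.519,-0.604,0,0,0,0.135,1, 0.519,-0.604,0,0,0,0.135,1]'
cat >> h.py <<'E'
from scipy.spatial.transform import Rotation as Ro
def go(p,yaw=None):
    o=bot.get_obs();R=Ro.from_quat(o["tool_rot"]);x=R.as_matrix()[:,0];y=np.arctan2(x[1],x[0])
    d=R.inv().apply(np.array(p)-o["eef_pos"])/.5
    print("t",o["clock"],"pos",np.round(o["eef_pos"],4),"yaw",round(y,4),"rows",np.round(d,4),"turn z",None if yaw is None else round(-(yaw-y)/np.pi,4),"tilt",np.round(R.as_matrix()[:2,2],4))
E
python3 -c "
from h import *
go([.467-.03,.2475,.2],-.1345)
o=bot.get_obs();print(o['joint_pos'])"
```

```text
clock: 1.13
eef_pos: [0.3056, -0.1132, 0.2566]
tool_rot: [0.998, -0.067, 0.001, -0.0]
ft_force: [0.2, 0.2, -0.5]
grip_width: 0.0854
grasp_force: 0.0
t 1.1333 pos [ 0.3056 -0.1132  0.2566] yaw -0.1334 rows [ 0.1644 -0.7499  0.1139] turn z 0.0003 tilt [0.0013 0.0004]
[-3.55469010e-01 -1.10593336e-01 -3.74784058e-01  1.30554711e+00
  8.54660314e-04  2.91953409e+00]
```

```bash
python3 -m pendant '[0.164,-0.75,0.114,0,0,-0.398,1, 0.164,-0.75,0.114,0,0,-0.398,1, 0.164,-0.75,0.114,0,0,-0.398,1, 0.164,-0.75,0.114,0,0,-0.398,1, 0.164,-0.75,0.114,0,0,-0.398,1, 0.164,-0.75,0.114,0,0,-0.398,1, 0.164,-0.75,0.114,0,0,-0.398,1, 0.164,-0.75,0.114,0,0,-0.398,1, 0.164,-0.75,0.114,0,0,-0.398,1, 0.164,-0.75,0.114,0,0,-0.398,1]'
python3 -m pendant '[0,0,0,0,0,-0.398,1, 0,0,0,0,0,-0.398,1, 0,0,0,0,0,-0.398,1, 0,0,0,0,0,-0.398,1, 0,0,0,0,0,-0.398,1, 0,0,0,0,0,-0.398,1, 0,0,0,0,0,-0.398,1, 0,0,0,0,0,-0.398,1, 0,0,0,0,0,-0.398,1, 0,0,0,0,0,-0.398,1]'
python3 -c "
from h import *
go([.467-.03,.2475,.2],-.1345+np.pi)
o=bot.get_obs();print(o['joint_pos'])"
```

```text
clock: 1.97
eef_pos: [0.4382, 0.2496, 0.1981]
tool_rot: [0.846, 0.533, 0.001, -0.001]
ft_force: [0.4, -0.2, 0.4]
grip_width: 0.0853
grasp_force: 0.0
clock: 2.8
eef_pos: [0.4369, 0.2446, 0.1992]
tool_rot: [0.376, 0.927, -0.0, -0.0]
ft_force: [-0.8, 0.4, 0.1]
grip_width: 0.0853
grasp_force: 0.0
t 2.8 pos [0.4369 0.2446 0.1992] yaw 2.3709 rows [ 0.004   0.0043 -0.0015] turn z -0.2025 tilt [-0.0001 -0.0001]
[ 5.10331558e-01  2.74757442e-01 -1.01444378e-01  1.19476030e+00
 -3.90276416e-06  1.28103109e+00]
```

```bash
python3 -m pendant '[0.004,0.004,0,0,0,-0.2025,1, 0.004,0.004,0,0,0,-0.2025,1, 0.004,0.004,0,0,0,-0.2025,1, 0.004,0.004,0,0,0,-0.2025,1, 0.004,0.004,0,0,0,-0.2025,1, 0.004,0.004,0,0,0,-0.2025,1, 0.004,0.004,0,0,0,-0.2025,1, 0.004,0.004,0,0,0,-0.2025,1, 0.004,0.004,0,0,0,-0.2025,1, 0.004,0.004,0,0,0,-0.2025,1]'
cat >> h.py <<'E'
def wrist(name=None):
    o=bot.get_obs();w=bot.camera("wrist");T=np.eye(4);T[:3,:3]=Ro.from_quat(o["tool_rot"]).as_matrix();T[:3,3]=o["eef_pos"]
    w["cam_to_world"]=T@w["hand_eye"]
    if name: cv2.imwrite(f"pics/{name}.png",w["pixels"][:,:,::-1])
    return w
def wray(w,u,v):
    K=w["mtx"];a=np.array([(u-K[0,2])/K[0,0],-(v-K[1,2])/K[1,1]]);r=np.linalg.norm(a);d=np.r_[a/max(r,1e-9)*np.sin(r),-np.cos(r)]
    return w["cam_to_world"][:3,3],w["cam_to_world"][:3,:3]@d
def wplane(w,u,v,z):
    o,d=wray(w,u,v);return o+d*(z-o[2])/d[2]
def wproj(w,p):
    T=w["cam_to_world"];q=T[:3,:3].T@(np.array(p)-T[:3,3]);n=np.hypot(q[0],q[1]);r=np.arctan2(n,-q[2]);K=w["mtx"]
    return np.array([K[0,2]+K[0,0]*r*q[0]/n,K[1,2]-K[1,1]*r*q[1]/n])
E
python3 -c "
from h import *
np.set_printoptions(precision=3,suppress=True)
w=wrist('w1');print(w['mtx'],w['hand_eye'])
print(wproj(w,[.467,.2475,.05]),wproj(w,[.5956,.298,.05]))
go([.467,.2475,.2],-.1345+np.pi)
"
```

```text
clock: 3.63
eef_pos: [0.437, 0.2474, 0.1993]
tool_rot: [0.071, 0.997, -0.0, -0.0]
ft_force: [-0.6, -0.2, -0.2]
grip_width: 0.0852
grasp_force: 0.0
[[309.707   0.    326.057]
 [  0.    309.707 201.707]
 [  0.      0.      1.   ]] [[-0.     0.953  0.304  0.078]
 [ 1.     0.001 -0.001 -0.   ]
 [-0.001  0.304 -0.953 -0.118]
 [ 0.     0.     0.     1.   ]]
[330.882 224.992] [390.986 323.244]
t 3.6833 pos [0.437 0.247 0.199] yaw 2.9999 rows [-0.059  0.009 -0.001] turn z -0.0023 tilt [0. 0.]
```

View pics/w1.png

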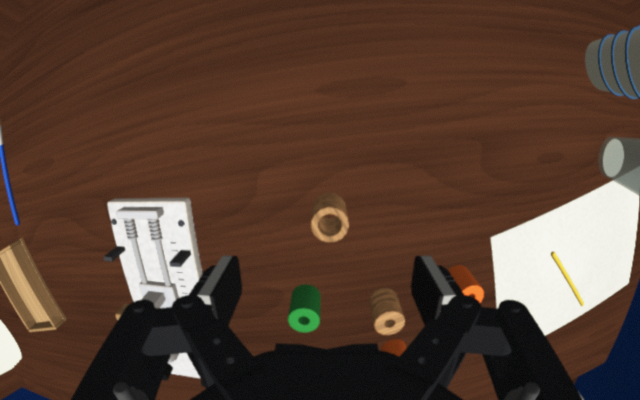

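The wide-bore rim is at (330,225) and the narrow one at (389,323). Both match my projections within 2 px, so I'll go down and grasp the wide one.

```bash
python3 -m pendant '[-0.059,0.009,0,0,0,-0.002,1, -0.059,0.009,0,0,0,-0.002,1, -0.059,0.009,0.08,0,0,-0.002,1, -0.059,0.009,0.16,0,0,-0.002,1, -0.059,0.009,0.23,0,0,-0.002,1, -0.059,0.009,0.28,0,0,-0.002,1, -0.059,0.009,0.315,0,0,-0.002,1, -0.059,0.009,0.315,0,0,-0.002,1, -0.059,0.009,0.315,0,0,-0.002,1, -0.059,0.009,0.315,0,0,-0.002,1]'
python3 -m pendant '[0,0,0,0,0,0,0, 0,0,0,0,0,0,0, 0,0,0,0,0,0,0, 0,0,0,0,0,0,0, 0,0,0,0,0,0,0, 0,0,0,0,0,0,0, 0,0,0,0,0,0,0, 0,0,0,0,0,0,0, 0,0,0,0,0,0,0, 0,0,0,0,0,0,0]'
python3 -c "
from h import *
go([.6325,.0076,.16],-.1345+np.pi)"
```

```text
clock: 4.52
eef_pos: [0.4677, 0.2483, 0.043]
tool_rot: [0.067, 0.998, 0.001, 0.001]
ft_force: [0.3, 0.9, 0.0]
grip_width: 0.0856
grasp_force: 0.0
clock: 5.35
eef_pos: [0.4675, 0.2481, 0.0431]
tool_rot: [0.067, 0.998, 0.001, 0.001]
ft_force: [0.0, -0.3, 6.8]
grip_width: 0.0351
grasp_force: 59.4
t 5.35 pos [0.4675 0.2481 0.0431] yaw 3.0072 rows [-0.3919 -0.4322 -0.2337] turn z 0.0 tilt [0.002 0.001]
```

```bash
python3 -m pendant '[0,0,-0.08,0,0,0,0, 0,0,-0.16,0,0,0,0, 0,0,-0.234,0,0,0,0, -0.392,-0.432,-0.234,0,0,0,0, -0.392,-0.432,-0.234,0,0,0,0, -0.392,-0.432,-0.234,0,0,0,0, -0.392,-0.432,-0.234,0,0,0,0, -0.392,-0.432,-0.234,0,0,0,0, -0.392,-0.432,-0.234,0,0,0,0, -0.392,-0.432,-0.234,0,0,0,0]'
python3 -m pendant '[0,0,0,0,0,0,0, 0,0,0,0,0,0,0, 0,0,0,0,0,0,0, 0,0,0,0,0,0,0, 0,0,0,0,0,0,0, 0,0,0,0,0,0,0, 0,0,0,0,0,0,0, 0,0,0,0,0,0,0, 0,0,0,0,0,0,0, 0,0,0,0,0,0,0]'
python3 - <<'E'
from h import *
np.set_printoptions(precision=4,suppress=True)
go([.6325,.0076,.16],-.1345+np.pi)
w=wrist('w2');s=bot.camera("side");t=bot.camera("top")
b=cv2.resize(s["pixels"][125:255,280:405],None,fx=4,fy=4,interpolation=cv2.INTER_CUBIC)[:,:,::-1]
a=cv2.resize(t["pixels"][120:250,280:375],None,fx=4,fy=4,interpolation=cv2.INTER_CUBIC)[:,:,::-1]
cv2.imwrite("pics/c.png",cv2.resize(np.hstack([b,a,]),None,fx=.85,fy=.85))
for p in([.6325,.0076,.058],[.6325,.0076,.117],[.6325,.0076,.167]):print(wproj(w,p),proj(s,p))
E
```

```text
clock: 6.18
eef_pos: [0.6327, 0.0056, 0.1589]
tool_rot: [0.067, 0.998, 0.0, -0.0]
ft_force: [0.7, 1.3, -0.0]
grip_width: 0.0351
grasp_force: 60.0
clock: 7.02
eef_pos: [0.6321, 0.0077, 0.1589]
tool_rot: [0.067, 0.998, 0.0, 0.0]
ft_force: [0.7, -1.1, -0.8]
grip_width: 0.0348
grasp_force: 60.0
t 7.0167 pos [0.6321 0.0077 0.1589] yaw 3.0075 rows [-0.0009 -0.0001 -0.0021] turn z 0.0001 tilt [ 0.0002 -0.    ]
[326.2453 212.9234] [354.2497 199.5639]
[326.373  247.7481] [355.7559 179.914 ]
[326.5577 298.7207] [357.1549 161.6621]
```

View pics/w2.png

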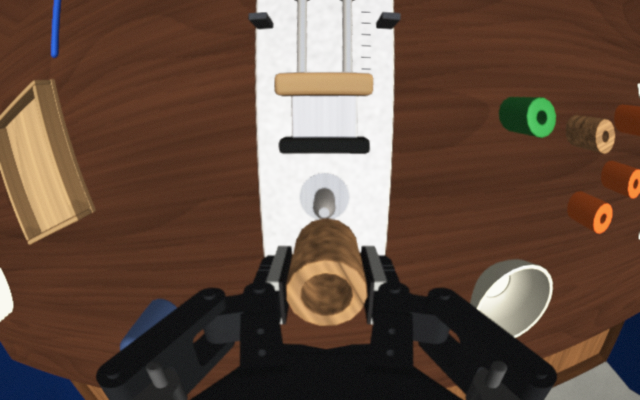

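The wrist view shows the held sleeve's rim at about (326,292) and the pin top at about (324,212), nearly in line. The bar is at (324,84) and the clips at (261,19) and (388,19). Now I'll measure the remaining offset.

Run:
```python
from h import *
np.set_printoptions(precision=4,suppress=True)
w=wrist();im=w["pixels"];hsv=cv2.cvtColor(im,cv2.COLOR_RGB2HSV)
# disc and pin
print(hsv[193,305],hsv[180,280],hsv[212,324],hsv[200,324],hsv[195,340])
roi=im[165:222,296:352].astype(int);g=roi.min(2)
m=(g<205).astype(np.uint8)
n,l,st,ce=cv2.connectedComponentsWithStats(m);i=1+st[1:,4].argmax();c=max(cv2.findContours((l==i).astype(np.uint8),0,1)[0],key=len)
(x,y),r=cv2.minEnclosingCircle(c);print("disc",x+296,y+165,r,st[i]);
pin=(roi.max(2)<150).astype(np.uint8);print("pin mask cols by row:",[(j+165,np.where(q)[0].min()+296,np.where(q)[0].max()+296) for j,q in enumerate(pin) if q.sum()>3])
# rim: bright cork
m=cv2.inRange(hsv,(8,60,165),(22,200,255));m[:255]=0;m[330:]=0;m[:,:280]=0;m[:,370:]=0
n,l,st,ce=cv2.connectedComponentsWithStats(m);i=1+st[1:,4].argmax();c=max(cv2.findContours((l==i).astype(np.uint8),0,1)[0],key=len)
e=cv2.fitEllipse(cv2.convexHull(c));print("rim",e)
for z in(.162,.166,.17):print(z,wplane(w,*e[0],z))
o=bot.get_obs();print(o["eef_pos"])
cv2.imwrite("pics/d.png",cv2.resize(im[150:335,270:380],None,fx=3.2,fy=3.2,interpolation=cv2.INTER_CUBIC)[:,:,::-1])
```

```text
[105   5 217] [ 15   2 242] [110   7 216] [ 18  21 123] [111   8 215]
disc 325.5 206.32857131958008 20.627771377563477 [ 15  21  30  36 727]
pin mask cols by row: [(188, np.int64(322), np.int64(326)), (189, np.int64(320), np.int64(329)), (190, np.int64(318), np.int64(330)), (191, np.int64(317), np.int64(331)), (192, np.int64(316), np.int64(332)), (193, np.int64(316), np.int64(333)), (194, np.int64(316), np.int64(333)), (195, np.int64(315), np.int64(333)), (196, np.int64(315), np.int64(333)), (197, np.int64(315), np.int64(333)), (198, np.int64(315), np.int64(334)), (199, np.int64(314), np.int64(334)), (200, np.int64(314), np.int64(334)), (201, np.int64(314), np.int64(334)), (202, np.int64(314), np.int64(334)), (203, np.int64(314), np.int64(334)), (204, np.int64(314), np.int64(334)), (205, np.int64(313), np.int64(334)), (206, np.int64(313), np.int64(322)), (207, np.int64(313), np.int64(320)), (208, np.int64(313), np.int64(320)), (209, np.int64(313), np.int64(319)), (210, np.int64(314), np.int64(318)), (211, np.int64(314), np.int64(333)), (212, np.int64(314), np.int64(333)), (213, np.int64(315), np.int64(332)), (214, np.int64(315), np.int64(332)), (215, np.int64(316), np.int64(319)), (216, np.int64(317), np.int64(330)), (217, np.int64(319), np.int64(329)), (218, np.int64(320), np.int64(329)), (219, np.int64(319), np.int64(331)), (220, np.int64(317), np.int64(335)), (221, np.int64(313), np.int64(339))]
rim ((324.48199462890625, 293.2228698730469), (64.39523315429688, 76.07049560546875), 102.58515167236328)
0.162 [0.6328 0.0064 0.162 ]
0.166 [0.6301 0.0068 0.166 ]
0.17 [0.6273 0.0072 0.17  ]
[0.6321 0.0074 0.1588]
```

View pics/d.png

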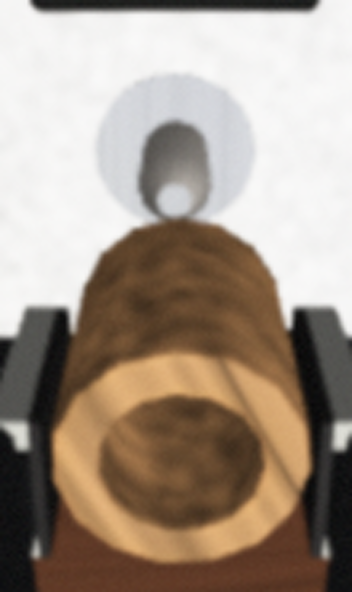

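Crop d: pin top at full-frame (324.7,212.2), rim centre at (326.9,293). Next I'll compute the relative offset.

Run:
```python
from h import *
np.set_printoptions(precision=4,suppress=True)
w=wrist();o=bot.get_obs()
p=wplane(w,324.7,212.2,.058);base=wplane(w,270+175/3.2,150+148/3.2,.018);r=wplane(w,326.9,293,.166)
disc=tri(wray(w,324.7,212.2),ray(bot.camera("top"),*A(556,149)))
print(p,base,r,disc,o["eef_pos"])
go(o["eef_pos"]+np.r_[(p-r)[:2],0])
u=np.array([.991,-.1347])
bar=wplane(w,324,84,.09);
print("bar",bar,"clips",wplane(w,261,19,.05),wplane(w,388,19,.05))
```

```text
[0.6317 0.0062 0.058 ] [0.6312 0.0061 0.018 ] [0.6301 0.0078 0.166 ] (array([0.6347, 0.0066, 0.05  ]), np.float64(0.0016346551086603989)) [0.6321 0.0074 0.1588]
t 7.3167 pos [0.6321 0.0073 0.1588] yaw 3.007 rows [-0.0035 -0.0025  0.    ] turn z None tilt [-0.  0.]
bar [0.5413 0.0183 0.09  ] clips [ 0.4815 -0.0202  0.05  ] [0.4941 0.0714 0.05  ]
```

```bash
python3 -m pendant '[-0.003,-0.0025,0.03,0,0,0,0, -0.003,-0.0025,0.07,0,0,0,0, -0.003,-0.0025,0.095,0,0,0,0, -0.003,-0.0025,0.105,0,0,0,0, -0.003,-0.0025,0.115,0,0,0,0, -0.003,-0.0025,0.125,0,0,0,0, -0.003,-0.0025,0.135,0,0,0,0, -0.003,-0.0025,0.145,0,0,0,0, -0.003,-0.0025,0.15,0,0,0,0, -0.003,-0.0025,0.15,0,0,0,0]'
python3 -c "
from h import *
go([.6325,.0076,.061]);print(bot.get_obs()['ft_force'])"
```

```text
clock: 8.15
eef_pos: [0.6331, 0.006, 0.0833]
tool_rot: [0.067, 0.998, 0.0, -0.0]
ft_force: [-0.3, -0.4, -1.5]
grip_width: 0.035
grasp_force: 60.0
t 8.15 pos [0.6331 0.006  0.0833] yaw 3.0071 rows [0.0016 0.003  0.0446] turn z None tilt [-0.0008  0.0001]
[-0.34651702 -0.42117565 -1.49274996]
```

It's on the pin with no force. I'll lower it, release and rise.

```bash
python3 -m pendant '[0,0,0.01,0,0,0,0, 0,0,0.02,0,0,0,0, 0,0,0.03,0,0,0,0, 0,0,0.04,0,0,0,0, 0,0,0.043,0,0,0,0, 0,0,0.043,0,0,0,0, 0,0,0.043,0,0,0,0.7, 0,0,0.043,0,0,0,0.7, 0,0,0.043,0,0,0,0.7, 0,0,0.043,0,0,0,0.7]'
python3 -m pendant '[0,0,0,0,0,0,0.7, 0,0,0,0,0,0,0.7, 0,0,-0.05,0,0,0,0.7, 0,0,-0.13,0,0,0,0.7, 0,0,-0.2,0,0,0,0.7, 0,0,-0.2,0,0,0,0.7, 0,0,-0.2,0,0,0,0.7, 0,0,-0.2,0,0,0,0.7, 0,0,-0.2,0,0,0,0.7, 0,0,-0.2,0,0,0,0.7]'
python3 -c "
from h import *
w=wrist('w3')
go([.5956,.298,.16])"
```

```text
clock: 8.98
eef_pos: [0.6336, 0.006, 0.0626]
tool_rot: [0.067, 0.998, 0.0, 0.0]
ft_force: [0.7, 0.8, -1.7]
grip_width: 0.0599
grasp_force: 0.0
clock: 9.82
eef_pos: [0.6322, 0.006, 0.1604]
tool_rot: [0.067, 0.998, -0.0, -0.002]
ft_force: [-0.0, 0.2, 0.3]
grip_width: 0.0597
grasp_force: 0.0
t 9.8667 pos [0.6324 0.006  0.1605] yaw 3.0071 rows [0.1512 0.5689 0.0013] turn z None tilt [-0.0033 -0.    ]
```

View pics/w3.png

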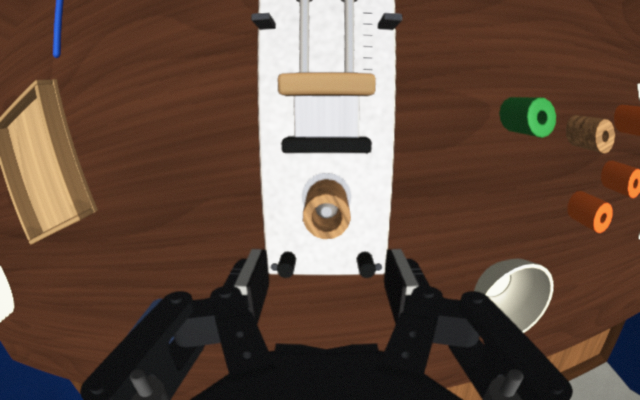

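The wide-bore sleeve is seated on the pin, with its rim at (327,212) and the pin visible inside the bore. Next, the narrow one.

```bash
python3 -m pendant '[0.153,0.568,0,0,0,0,0.8, 0.153,0.568,0,0,0,0,0.8, 0.153,0.568,0,0,0,0,0.8, 0.153,0.568,0,0,0,0,0.8, 0.153,0.568,0,0,0,0,0.8, 0.153,0.568,0,0,0,0,0.8, 0.153,0.568,0,0,0,0,0.8, 0.153,0.568,0,0,0,0,0.8, 0.153,0.568,0,0,0,0,0.8, 0.153,0.568,0,0,0,0,0.8]'
python3 - <<'E'
from h import *
np.set_printoptions(precision=4,suppress=True)
w=wrist();im=w["pixels"];hsv=cv2.cvtColor(im,cv2.COLOR_RGB2HSV)
q=wproj(w,[.595,.298,.05]);print("pred",q)
x0,y0=(q-35).astype(int);m=cv2.inRange(hsv,(9,60,140),(20,165,255))[y0:y0+70,x0:x0+70]
n,l,st,ce=cv2.connectedComponentsWithStats(m);print([(ce[i]+[x0,y0],st[i,4],wplane(w,*(ce[i]+[x0,y0]),.05)) for i in range(1,n) if st[i,4]>50])
go([.595,.298,.043])
E
```

```text
clock: 10.7
eef_pos: [0.595, 0.2976, 0.1611]
tool_rot: [0.067, 0.998, -0.001, -0.001]
ft_force: [-0.0, 0.0, 0.2]
grip_width: 0.0682
grasp_force: 0.0
pred [327.0526 208.1324]
[(array([324.9194, 207.7259]), np.int32(1328), array([0.5944, 0.2964, 0.05  ]))]
t 10.75 pos [0.5954 0.2966 0.1614] yaw 3.0065 rows [0.0009 0.0029 0.2367] turn z None tilt [-0.0015 -0.0014]
```

```bash
python3 -m pendant '[0.001,0.002,0.06,0,0,0,0.8, 0.001,0.002,0.13,0,0,0,0.8, 0.001,0.002,0.2,0,0,0,0.8, 0.001,0.002,0.235,0,0,0,0.8, 0.001,0.002,0.235,0,0,0,0.8, 0.001,0.002,0.235,0,0,0,0.8, 0.001,0.002,0.235,0,0,0,0, 0.001,0.002,0.235,0,0,0,0, 0.001,0.002,0.235,0,0,0,0, 0.001,0.002,0.235,0,0,0,0]'
python3 -m pendant '[0,0,0,0,0,0,0, 0,0,0,0,0,0,0, 0,0,0,0,0,0,0, 0,0,0,0,0,0,0, 0,0,-0.08,0,0,0,0, 0,0,-0.16,0,0,0,0, 0,0,-0.24,0,0,0,0, 0,0,-0.34,0,0,0,0, 0,0,-0.34,0,0,0,0, 0,0,-0.34,0,0,0,0]'
python3 -c "
from h import *
go([.5405,-.335,.21],-.1345+np.pi);print(bot.get_obs()['joint_pos'])"
```

```text
clock: 11.58
eef_pos: [0.5973, 0.2993, 0.0479]
tool_rot: [0.067, 0.998, 0.001, 0.003]
ft_force: [-0.8, -0.2, 5.7]
grip_width: 0.0351
grasp_force: 60.1
clock: 12.42
eef_pos: [0.5976, 0.3001, 0.2212]
tool_rot: [0.067, 0.998, 0.003, 0.005]
ft_force: [0.4, -0.5, -0.3]
grip_width: 0.0344
grasp_force: 59.9
t 12.4167 pos [0.5976 0.3001 0.2212] yaw 3.0074 rows [-0.0567 -1.2742  0.0147] turn z 0.0001 tilt [0.0102 0.0052]
[4.65367531e-01 5.93546503e-01 4.48749179e-01 1.41460251e+00
 5.69492171e-05 5.99577148e-01]
```

```bash
python3 -m pendant '[-0.028,-0.637,0,0,0,0,0, -0.028,-0.637,0,0,0,0,0, -0.028,-0.637,0,0,0,0,0, -0.028,-0.637,0,0,0,0,0, -0.028,-0.637,0,0,0,0,0, -0.028,-0.637,0,0,0,0,0, -0.028,-0.637,0,0,0,0,0, -0.028,-0.637,0,0,0,0,0, -0.028,-0.637,0,0,0,0,0, -0.028,-0.637,0,0,0,0,0]'
python3 -m pendant '[-0.028,-0.637,0,0,0,0,0, -0.028,-0.637,0,0,0,0,0, -0.028,-0.637,0,0,0,0,0, -0.028,-0.637,0,0,0,0,0, -0.028,-0.637,0,0,0,0,0, -0.028,-0.637,0,0,0,0,0, -0.028,-0.637,0,0,0,0,0, -0.028,-0.637,0,0,0,0,0, -0.028,-0.637,0,0,0,0,0, -0.028,-0.637,0,0,0,0,0]'
python3 -c "
from h import *
go([.5405,-.335,.059],-.1345+np.pi)"
```

```text
clock: 13.25
eef_pos: [0.5653, -0.0203, 0.2131]
tool_rot: [0.069, 0.998, 0.0, -0.002]
ft_force: [0.3, 0.3, -0.2]
grip_width: 0.0344
grasp_force: 60.0
clock: 14.08
eef_pos: [0.5376, -0.3362, 0.213]
tool_rot: [0.068, 0.998, 0.001, -0.001]
ft_force: [-1.4, 0.8, -0.6]
grip_width: 0.0349
grasp_force: 60.1
t 14.0833 pos [ 0.5376 -0.3362  0.213 ] yaw 3.0061 rows [-0.0061  0.0026  0.3079] turn z -0.0003 tilt [-0.0018  0.002 ]
```

```bash
python3 -m pendant '[-0.006,0.002,0.06,0,0,0,0, -0.006,0.002,0.13,0,0,0,0, -0.006,0.002,0.2,0,0,0,0, -0.006,0.002,0.26,0,0,0,0, -0.006,0.002,0.3,0,0,0,0, -0.006,0.002,0.312,0,0,0,0, -0.006,0.002,0.312,0,0,0,0, -0.006,0.002,0.312,0,0,0,0.6, -0.006,0.002,0.312,0,0,0,0.6, -0.006,0.002,0.312,0,0,0,0.6]'
python3 -m pendant '[0,0,0,0,0,0,0.6, 0,0,0,0,0,0,0.6, 0,0,0,0,0,0,0.6, 0,0,-0.06,0,0,0,0.6, 0,0,-0.14,0,0,0,0.6, 0,0,-0.22,0,0,0,0.6, 0,0,-0.31,0,0,0,0.6, 0,0,-0.31,0,0,0,0.6, 0,0,-0.31,0,0,0,0.6, 0,0,-0.31,0,0,0,0.6]'
python3 - <<'E'
from h import *
c=wrist("w4")
u=np.array([.991,-.1347]);
go([.57,.016,.2],-.1345+np.pi)
E
```

```text
clock: 14.92
eef_pos: [0.5422, -0.3358, 0.0607]
tool_rot: [0.067, 0.998, -0.001, 0.002]
ft_force: [0.3, 0.6, -1.0]
grip_width: 0.051
grasp_force: 0.0
clock: 15.75
eef_pos: [0.5408, -0.3359, 0.2143]
tool_rot: [0.067, 0.998, -0.0, 0.001]
ft_force: [0.1, 0.7, -0.8]
grip_width: 0.0511
grasp_force: 0.0
t 15.8 pos [ 0.5401 -0.3354  0.2127] yaw 3.0069 rows [0.0351 0.7045 0.0261] turn z -0.0001 tilt [-0.0015  0.001 ]
```

View pics/w4.png

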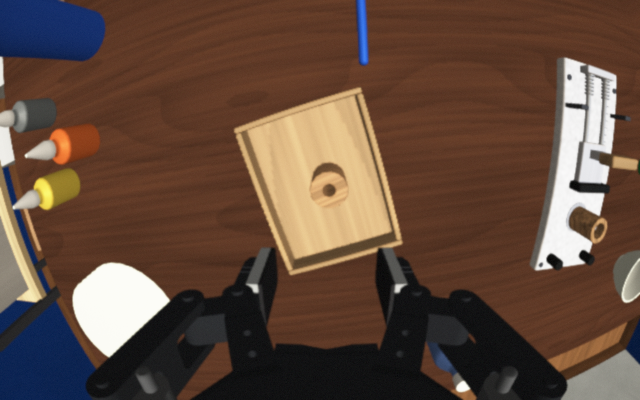

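The narrow sleeve stands in the tray at (329,188), and the wide one is still on the pin. Now I'll go to the bar, turning 90° so the fingers close along the slide.

```bash
python3 -m pendant '[0.094,0.702,0,0,0,0.5,0.6, 0.094,0.702,0,0,0,0.5,0.6, 0.094,0.702,0,0,0,0.5,0.6, 0.094,0.702,0,0,0,0.5,0.6, 0.094,0.702,0,0,0,0.5,0.6, 0.094,0.702,0,0,0,0.5,0.6, 0.094,0.702,0,0,0,0.5,0.6, 0.094,0.702,0,0,0,0.5,0.6, 0.094,0.702,0,0,0,0.5,0.6, 0.094,0.702,0,0,0,0.5,0.6]'
python3 -c "
from h import *
go([.5405,.019,.17],-.1345+np.pi/2)"
```

```text
clock: 16.63
eef_pos: [0.5395, 0.0241, 0.2114]
tool_rot: [0.614, 0.789, -0.001, -0.003]
ft_force: [0.7, 0.1, -0.9]
grip_width: 0.0513
grasp_force: 0.0
t 16.6333 pos [0.5395 0.0241 0.2114] yaw 1.8194 rows [-0.0106 -0.0003  0.0827] turn z 0.122 tilt [-0.0048  0.0024]
```

```bash
python3 -m pendant '[-0.009,0,0.08,0,0,0.104,0.6, -0.009,0,0.08,0,0,0.104,0.6, -0.009,0,0.08,0,0,0.104,0.6, -0.009,0,0.08,0,0,0.104,0.6, -0.009,0,0.08,0,0,0.104,0.6, -0.009,0,0.08,0,0,0.104,0.6, -0.009,0,0.08,0,0,0.104,0.6, -0.009,0,0.08,0,0,0.104,0.6, -0.009,0,0.08,0,0,0.104,0.6, -0.009,0,0.08,0,0,0.104,0.6]'
python3 - <<'E'
from h import *
np.set_printoptions(precision=4,suppress=True)
w=wrist("w5");hsv=cv2.cvtColor(w["pixels"],cv2.COLOR_RGB2HSV)
q=wproj(w,[.5405,.019,.09]);print("pred bar",q,"clips",wproj(w,[.491,.075,.05]),wproj(w,[.478,-.020,.05]))
x0,y0=(q-60).astype(int);x0=max(x0,0);y0=max(y0,0)
m=cv2.inRange(hsv,(9,50,130),(22,180,255))[y0:y0+120,x0:x0+120]
n,l,st,ce=cv2.connectedComponentsWithStats(m);print([(st[i]+[x0,y0,0,0,0],wplane(w,*(ce[i]+[x0,y0]),.09)) for i in range(1,n) if st[i,4]>50])
go([.5405,.019,.085],-.1345+np.pi/2)
E
```

```text
clock: 17.47
eef_pos: [0.5424, 0.0141, 0.174]
tool_rot: [0.734, 0.679, 0.0, 0.0]
ft_force: [0.8, -0.3, 0.3]
grip_width: 0.0515
grasp_force: 0.0
pred bar [323.2428 213.4207] clips [255.4366 134.0635] [256.275  244.8204]
[(array([ 312,  166,   24,   86, 1605]), array([0.541 , 0.0225, 0.09  ]))]
t 17.5167 pos [0.5424 0.0141 0.174 ] yaw 1.4919 rows [ 0.0095 -0.0047  0.178 ] turn z 0.0177 tilt [0.0004 0.0001]
```

```bash
python3 -m pendant '[0.0095,-0.003,0,0,0,0.0177,0.6, 0.0095,-0.003,0.05,0,0,0.0177,0.6, 0.0095,-0.003,0.1,0,0,0.0177,0.6, 0.0095,-0.003,0.14,0,0,0.0177,0.6, 0.0095,-0.003,0.165,0,0,0.0177,0.6, 0.0095,-0.003,0.178,0,0,0.0177,0.6, 0.0095,-0.003,0.178,0,0,0.0177,0.6, 0.0095,-0.003,0.178,0,0,0.0177,0.6, 0.0095,-0.003,0.178,0,0,0.0177,0.6, 0.0095,-0.003,0.178,0,0,0.0177,0.6]'
python3 -m pendant '[0,0,0,0,0,0,0, 0,0,0,0,0,0,0, 0,0,0,0,0,0,0, 0,0,0,0,0,0,0, 0,0,0,0,0,0,0, 0,0,0,0,0,0,0, 0,0,0,0,0,0,0, 0,0,0,0,0,0,0, 0,0,0,0,0,0,0, 0,0,0,0,0,0,0]'
python3 - <<'E'
from h import *
u=np.array([.991,-.1347]);o=bot.get_obs();p=o["eef_pos"]
go(p-np.r_[u*.05,0],-.1345+np.pi/2);print(o["ft_force"])
E
```

```text
clock: 18.35
eef_pos: [0.5422, 0.019, 0.0861]
tool_rot: [0.753, 0.658, 0.001, 0.001]
ft_force: [0.5, 0.4, 0.0]
grip_width: 0.0511
grasp_force: 0.0
clock: 19.18
eef_pos: [0.541, 0.019, 0.0854]
tool_rot: [0.753, 0.658, 0.0, -0.0]
ft_force: [-3.2, 1.0, 5.0]
grip_width: 0.013
grasp_force: 59.6
t 19.1833 pos [0.541  0.019  0.0854] yaw 1.4361 rows [ 0.  -0.1  0. ] turn z -0.0 tilt [-0.0001  0.0002]
[-3.24296225  0.9775917   5.02443282]
```

```bash
python3 -m pendant '[0,-0.01,0,0,0,0,0, 0,-0.025,0,0,0,0,0, 0,-0.04,0,0,0,0,0, 0,-0.055,0,0,0,0,0, 0,-0.07,0,0,0,0,0, 0,-0.085,0,0,0,0,0, 0,-0.095,0,0,0,0,0, 0,-0.1,0,0,0,0,0, 0,-0.1,0,0,0,0,0, 0,-0.1,0,0,0,0,0]'
python3 - <<'E'
from h import *
np.set_printoptions(precision=4,suppress=True)
o=bot.get_obs();print(o["eef_pos"],o["ft_force"])
w=wrist();t=bot.camera("top");s=bot.camera("side")
W=w["pixels"];print("clips pred wrist",wproj(w,[.4911,.0747,.05]),wproj(w,[.4783,-.0199,.05]),"bar",wproj(w,np.r_[o["eef_pos"][:2],.09]))
sc=lambda i,k:cv2.resize(i,None,fx=k,fy=k,interpolation=cv2.INTER_CUBIC)
a=sc(t["pixels"][190:250,285:350],5);b=sc(s["pixels"][185:255,255:345],5)
W=W[90:310,200:420];W=sc(W,1.36)
h=max(a.shape[0],b.shape[0],W.shape[0]);P=lambda i:cv2.copyMakeBorder(i,0,h-i.shape[0],0,0,0)
# layout: top row wrist + a ; second row b
r1=np.hstack([P(W),P(b)]);r1=r1[:,:800]
cv2.imwrite("pics/f_top.png",a[:,:,::-1])
can=np.zeros((600,800,3),np.uint8)
can[:W.shape[0],:W.shape[1]]=W;can[:b.shape[0]//1,310:310+b.shape[1]]=b
a2=sc(t["pixels"][195:240,288:352],5)[:225];can[365:365+a2.shape[0],:a2.shape[1]]=a2
print(W.shape,a2.shape,b.shape)
cv2.imwrite("pics/f.png",can[:,:,::-1])
E
```

```text
clock: 20.02
eef_pos: [0.4955, 0.0253, 0.0855]
tool_rot: [0.753, 0.658, 0.003, 0.003]
ft_force: [9.8, -1.3, -4.6]
grip_width: 0.0128
grasp_force: 58.9
[0.4955 0.0253 0.0855] [ 9.8168 -1.2896 -4.5911]
clips pred wrist [304.4057 164.2627] [308.7343 317.7977] bar [327.3132 292.0898]
(299, 299, 3) (225, 320, 3) (350, 450, 3)
```

View pics/f.png

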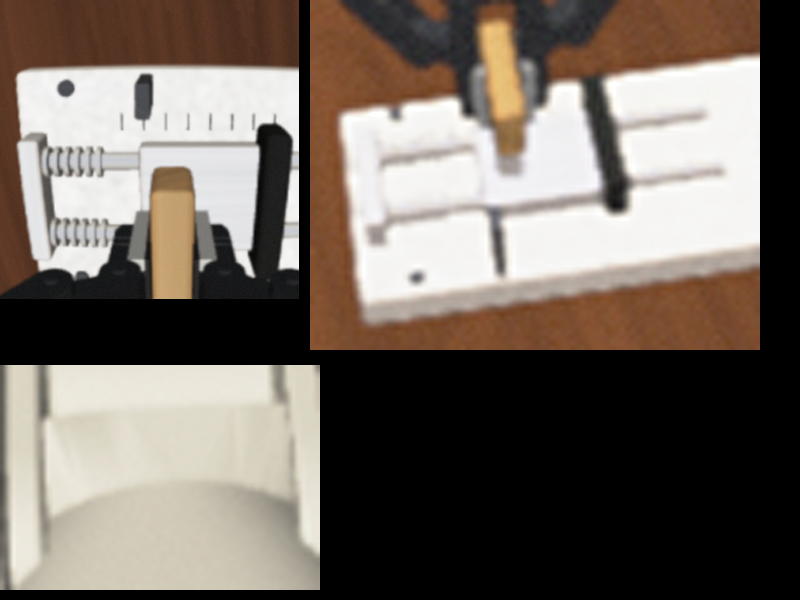

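Composite: in the wrist crop the +y clip's top is at about (143,100) and the bar at x≈173. In the side crop the near clip is at (500,240), just -x of the bar. A bit more pull is needed, so I'll compute how much.

Run:
```python
from h import *
np.set_printoptions(precision=4,suppress=True)
w=wrist();o=bot.get_obs();u=np.array([.991,-.1347]);p=o["eef_pos"][:2];print(o["eef_pos"],o["ft_force"])
im=w["pixels"];m=(im.max(2)<115).astype(np.uint8)[138:182,285:330]
n,l,st,ce=cv2.connectedComponentsWithStats(m);print([(st[i]+[285,138,0,0,0],ce[i]+[285,138]) for i in range(1,n) if st[i,4]>30])
c=wplane(w,305.1,163.5,.05);bar=wplane(w,200+173/1.36,90+240/1.36,.09)
print("clip",c,"bar-clip (wrist)",(bar-c)[:2]@u,"tcp-clip",(p-c[:2])@u,"tcp-triangulated marker",(p-np.array([.4847,.0274]))@u)
s=bot.camera("side")
# side: near clip top & bar near-end top, as points on the bar line
print("travel by tcp",(np.array([.541,.019])-p)@u)
```

```text
[0.4957 0.0253 0.0855] [ 8.9707 -2.3054 -5.5706]
[(array([299, 145,  13,  34, 379]), array([304.9683, 160.8865]))]
clip [0.4917 0.075  0.05  ] bar-clip (wrist) 0.010604924074326517 tcp-clip 0.010689983915609786 tcp-triangulated marker 0.011218457920548288
travel by tcp 0.045706322079451724
```

```bash
python3 -m pendant '[0,-0.006,0,0,0,0,0, 0,-0.012,0,0,0,0,0, 0,-0.018,0,0,0,0,0, 0,-0.022,0,0,0,0,0, 0,-0.022,0,0,0,0,0, 0,-0.022,0,0,0,0,0, 0,-0.022,0,0,0,0,0, 0,-0.022,0,0,0,0,0, 0,-0.022,0,0,0,0,0, 0,-0.022,0,0,0,0,0]'
cat > m.py <<'E'
from h import *
np.set_printoptions(precision=4,suppress=True)
w=wrist();o=bot.get_obs();u=np.array([.991,-.1347]);p=o["eef_pos"][:2];print(o["eef_pos"],o["ft_force"],o["grasp_force"])
im=w["pixels"]
q=wproj(w,[.4914,.0748,.05]).astype(int);x0,y0=q-[22,26]
m=(im.max(2)<115).astype(np.uint8)[y0:y0+44,x0:x0+45]
n,l,st,ce=cv2.connectedComponentsWithStats(m);i=1+st[1:,4].argmax()
top=((st[i,1]+st[i,3]-14)+y0);row=l[top-y0];xs=np.where(row==i)[0]+x0;c=wplane(w,(xs.min()+xs.max())/2,top,.05)
hsv=cv2.cvtColor(im,cv2.COLOR_RGB2HSV)[260:272];r=cv2.inRange(hsv,(9,50,130),(22,180,255));xb=[np.median(np.where(k)[0]) for k in r if k.sum()]
bar=wplane(w,np.median(xb),266,.09)
print("clip px",xs.min(),xs.max(),top,c,"bar u",np.median(xb),"bar-clip",(bar-c)[:2]@u,"tcp-clip",(p-c[:2])@u,"tcp-tri",(p-np.array([.4847,.0274]))@u)
E
python3 m.py
```

```text
clock: 21.1
eef_pos: [0.4854, 0.0267, 0.0855]
tool_rot: [0.753, 0.658, 0.003, 0.003]
ft_force: [11.1, -1.8, -6.3]
grip_width: 0.013
grasp_force: 59.1
[0.4853 0.0267 0.0855] [10.4727 -2.4643 -6.8255] 59.13997828960419
clip px 320 329 164 [0.491  0.0748 0.05  ] bar u 335.5 bar-clip 0.004282208406567762 tcp-clip 0.0008587848784531415 tcp-tri 0.0007107289258186544
```

Run:
```python
from h import *
np.set_printoptions(precision=4,suppress=True)
w=wrist();hsv=cv2.cvtColor(w["pixels"],cv2.COLOR_RGB2HSV);u=np.array([.991,-.1347]);p=bot.get_obs()["eef_pos"]
m=cv2.inRange(hsv,(9,50,130),(22,180,255))[215:300,300:355]
for v in(225,235,245,255,266,280):
    x=np.where(m[v-215])[0]+300;c=(x.min()+x.max())/2;print(v,x.min(),x.max(),len(x),"bar-tcp",(wplane(w,c,v,.09)-p)[:2]@u)
```

```text
225 311 341 25 bar-tcp -0.0005624912287017566
235 310 342 33 bar-tcp -0.0005649334206981652
245 310 343 34 bar-tcp -0.0003656536839509591
255 311 342 32 bar-tcp -0.0003653463056501492
266 311 341 31 bar-tcp -0.0005730963998716389
280 312 340 29 bar-tcp -0.0005771375015115226
```

The bar centre is within 0.5 mm of the marker line and held steady, so I'm handing in.

```bash
python3 -c "
from workcell import bot
print(bot.job_done())"
```

```text
the job is handed in; nothing more can be done
None
```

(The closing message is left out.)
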